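# Shim a loose pocket platen flush against its bar and hold it

## Robot

A 6-joint arm with a two-finger parallel gripper is mounted at the origin on the work surface. World frame = base frame: x ahead of the robot, y to its left, z up, the work surface at z = 0. Lengths are in mm, angles in rad, forces in N, time in s.
With the tool pointing down it reaches from about 350 to 975 mm from the base axis. Payload 7.1 kg.
Tool frame: the origin (TCP) lies on the centre line of the jaws, within the pads' length; the fingertips stand 8 mm ahead of it and the grasp point (between the pads) lies 11 mm behind it; x points along the fingers, z is the direction in which the jaws open and shut, and the axes are right-handed (so a half turn about x gives the same grasp; the last joint's range is limited). The gripper opens to 88 mm and grips with 3 to 60 N. Pads are 20 mm wide; open, the fingers measure 115 mm over their backs; the gripper's body (75 mm by 178 mm) begins 61 mm behind the grasp point.
Start: joints at [-1.321, 0.423, 1.63, -0, 1.089, -0.019], TCP at [166.003, -602.535, 230.675] pointing down, gripper open.
Joint ranges: [-3, 3], [-0.9, 2.11], [0.09, 2.58], [-1.31, 4.45], [0.11, 2.69], [-2.54, 2.54]. Speed limits (rad/s): [2.39, 2.39, 3.01, 3.14, 3.14, 3.14].

## Interface

Orientations are given as a rotation vector (axis times angle).
In Python, from workcell import status, get_image, camera_params, close_job gives the robot as it stands. The module is installed in compiled form; this text tells all that it offers.
- The arm moves only by the tool apply_moves, never from a script. Its argument "increments" is a list of rows, each a list of 7 numbers: the closure in counts, from 0 (fully open) to 255 (shut), then the shift along the tool's x, y, z in mm, then the turn, a rotation vector about the tool's x, y, z in degrees. A call has exactly 8 rows; each row shifts and turns the commanded pose from where the row before left it, along the tool's axes as they then stand; what a row does not reach is not made up. A row lasts 1/8 s, in which the tool goes at most 62.5 mm and 10.7 degrees, less where a joint would pass 70% of its speed; a pose out of reach is approached as far as the arm can. A call with a gripper value outside its range is refused whole. The fingers move at their own pace and stop on an object; the grip force is fixed at half the most. Time passes only in rows, so rows that do not move let the fingers close, or fill a call up. It gives the time, the measured TCP pose, the force and the opening at its end, in the units of the state.
- status.get_obs(): the state, without advancing time (a new reading comes with each control period).
- get_image(name): name is "side" or "top"; returns the picture (400x640x3 uint8, red, green, blue); there is no depth.
- camera_params(name): a dict with "camera_matrix" (3x3 intrinsics, pixels), "rvec" (rotation vector, rad) and "tvec" (3), from world to camera coordinates, as OpenCV has them. Camera axes: x right, y down, z forward; pixel columns grow to the right and rows downward; lengths in mm; the calibration is good to about 2 mm. A picture is of the moment at which its call begins. camera_params takes no time and is no camera call.
- close_job(): hands the job in, once; it reports no verdict.
The state is a dict: "t": time; "qpos": joint angles; "qvel": joint speeds; "joint_torque": joint torques, N m; "ee_pos": TCP position; "orientation": TCP orientation; "ft_force": force on the tool from outside, world axes, zero at the start; "moment": the same for the moment, N m; "width": finger opening in mm.
Only numpy, scipy, OpenCV 4.12 (cv2) and the standard library are available. Lean on these libraries where they do the work, as an engineer would, in place of code of your own. Each camera call takes 0.05 s, during which the arm holds its last target.

## Task

The pocket-print platen lies loose on the plywood setting board, between two metal bars. Take the wooden spacer out of its stand and, keeping it upright, slide its blade all the way down to the board in the one gap beside the platen that is wide enough for it, never into the narrow one; then with the spacer push the platen sideways until its whole edge is flush against the bar on its other side. Finish while still gripping the spacer and pressing the platen firmly against that bar (about 10 N), and leave the other things on the table where they are.

Things in the scene. Friction and masses are not known exactly. Their poses are not given: they have to be found in the camera images.
- spacer: Plain wooden spacer with a grip, 70 g. Blade 70 mm long (own x) x 12 mm thick (own y) x 46 mm high, and centred on top of it a grip block 50 (x) x 22 (y) x 40 mm high, 86 mm high in all. Origin: centre of the blade's bottom edge; z points up through the grip. It starts upright, standing in its stand, bottom 8 mm above the table; pinch the block across its 22 mm (own y) from above, about 67 mm above the origin.
- stand: Fixed dark wooden stand of the spacer, base 120 (x) x 80 x 8 mm with an upright slot 19 (y) x 78 (x) mm whose walls end 28 mm above the table: lift the spacer straight up by more than 20 mm to free it. Origin: centre of its underside; same axes as the spacer at the start.
- board: Fixed plywood setting board, 12 mm thick. Origin: on the table surface midway between the two bars (platen middle, nominally); the board reaches 155 mm from it to -x, 85 mm to +x and 105 mm to either side in y. Own x runs along the bars, own y across them.
- platen: Loose platen lying on the board: aluminium plate with a black rubber face, 120 (own x) x 90 (own y) x 25 mm thick, about 0.45 kg (varies). Origin: centre of its underside, 12 mm above the table; its top is 37 mm above the table. It starts up to 2 mm off the middle and up to about 1 degree askew; up to 5 mm off along the bars; it slides on the board when pushed with 2 to 5 N and is stopped hard by the bar.
- thick_bar: Fixed aluminium bar on the board, the thick one: 130 (own x) x 36 (own y) x 25 mm high, top 37 mm above the table. Origin: centre of its underside, 12 mm above the table and 70 mm from the board's origin along the board's y, on either side (it changes from start to start, the other bar is opposite). About 7 mm gap to the platen at the start: too narrow for the spacer. The platen is to end flush against the face of this bar.
- thin_bar: Fixed aluminium bar on the board, the thin one: 130 (own x) x 12 (own y) x 25 mm high, top 37 mm above the table. Origin: centre of its underside, 12 mm above the table and 70 mm from the board's origin along the board's y, opposite the thick bar. About 19 mm gap (16 at least) to the platen at the start: the spacer goes here.
- tape_roll: Bystander: roll of paper tape, 52 mm across, 18 mm high, lying on the board before the platen (towards the robot). Origin: centre of underside.
- ink_jar_a: Bystander: white jar with a white lid, 76 mm across, 85 mm high, beyond the work. Origin: centre of underside.
- ink_jar_b: Bystander: white jar with a black lid, 76 mm across, 85 mm high, beyond the work. Origin: centre of underside.
- squeegee: Bystander: wooden squeegee 200 mm long, 35 mm high, lying beyond the board. Origin: under the middle of its wooden grip.
- screwdriver: Bystander: screwdriver lying between the robot and the stand. Origin: underside, near its middle.
- mug: Bystander: white mug, 80 mm across, 90 mm high, left of the board. Origin: centre of underside.
- ink_knife: Bystander: flat ink spatula lying beyond the stand. Origin: underside, near its middle.

How it is judged (in metres and radians):
On the way, in this order (a step that is already met when the one before it is completed fails the run):
1. the spacer is lifted clear of its stand (height (world z) of spacer above 0.035 m), for 0.1 s.
2. the spacer's blade is down on the board in the wide gap, between the platen and the thin bar (height (world z) of spacer below 0.019 m and horizontal distance between spacer and thin_bar below 0.045 m and horizontal distance between spacer and board below 0.068 m and angle between the x axis of spacer and the x axis of thin_bar, either way round below 0.12 rad), for 0.2 s.
At the end, for the whole second after the job is handed in: Spacer gripped (2 N), upright, in line, in the gap at the thin bar, bottom under 7 mm above the board, pressing the platen with over 3 N; platen flat, under 1.8 mm from the thick bar, square to it within 0.02 rad, within 25 mm along it, pressing it with over 3 N; all at rest (all of step 2 and angle between spacer's own z axis and vertical below 0.15 rad and contact force between the fingers and spacer above 2 N and contact force between spacer and platen above 3 N and contact force between platen and thick_bar above 3 N and y of platen in the frame of thick_bar between -0.0648 and 0.0648 m and x of platen in the frame of thick_bar between -0.025 and 0.025 m and angle between the x axis of platen and the x axis of thick_bar, either way round below 0.02 rad and angle between platen's own z axis and vertical below 0.04 rad and height (world z) of platen below 0.0145 m and linear speed of each of platen, spacer below 0.01 m/s); the arm keeps its last pose, push and grip.
It fails at once if the spacer is pushed into the narrow gap beside the thick bar (height (world z) of spacer below 0.028 m and horizontal distance between spacer and thick_bar below 0.04 m).
It fails at once if one of the other things is disturbed (moved over 30 mm) (distance of any of tape_roll, ink_jar_a, ink_jar_b, squeegee, screwdriver, mug, ink_knife from where it was at the start of the episode above 0.03 m).
It also fails if it takes over 45 s, if anything falls off the work surface, if the arm or the gripper's body presses on something with over 40 N, if the wrist force passes 120 N, or if a joint passes its speed limit or range.

## Working session

There is one attempt and no reset: what is moved stays moved. The work goes in short steps, Python scripts to look and compute and a tool call to move; the robot and the scene stay as the last step left them, time stands still between calls to the robot, and variables do not carry over. Pictures are saved under pics/ and viewed, and the job is handed in when it is done.

Besides the shell and the picture viewer there is one more tool, called in YAML: its name, and indented under it one key for each argument. apply_moves: Moves the arm, as the interface text tells. Its arguments: {"type":"object","properties":{"increments":{"type":"array"}},"required":["increments"]}

```bash
mkdir -p pics
python3 - <<'E'
from workcell import status, get_image, camera_params
import cv2, json
o=status.get_obs(); print({k:o[k] for k in ("t","ee_pos","orientation","ft_force","width")})
for n in ("side","top"):
    cv2.imwrite(f"pics/{n}0.png",cv2.cvtColor(get_image(n),cv2.COLOR_RGB2BGR)); print(n,camera_params(n))
E
```

```text
{'t': 0.0, 'ee_pos': array([ 165.85760388, -602.02459857,  229.8963344 ]), 'orientation': array([ 1.00994142,  1.32567702, -1.00831896]), 'ft_force': array([-0.26439752,  0.08047854,  0.02335553]), 'width': 87.61853367785605}
side {'camera_matrix': array([[421.89022254,   0.        , 319.13005674],
       [  0.        , 421.89022254, 196.29087725],
       [  0.        ,   0.        ,   1.        ]]), 'rvec': array([ 2.08397818, -0.0549582 ,  0.0380992 ]), 'tvec': array([-580.69784337,   71.47775191,  942.71007321])}
top {'camera_matrix': array([[440.50542383,   0.        , 312.64863584],
       [  0.        , 440.50542383, 201.40491768],
       [  0.        ,   0.        ,   1.        ]]), 'rvec': array([ 2.18936206, -2.15739343,  0.09446779]), 'tvec': array([  45.9885119 ,  578.25322837, 1088.92577206])}
```

View pics/side0.png

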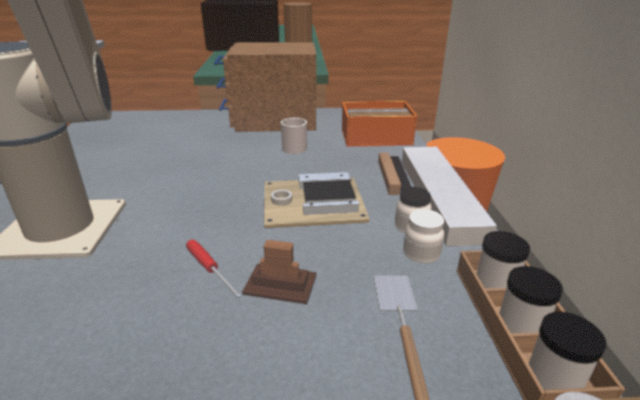

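View pics/top0.png

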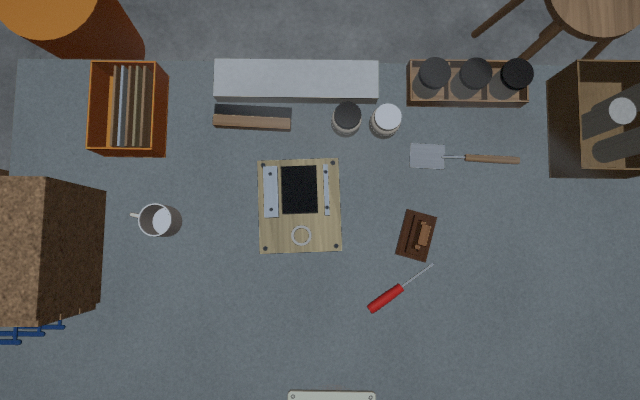

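The top view shows the thick bar at left (world +y, about px 271,190), the platen at (299,190) and the thin bar at (327,190). The spacer is in its stand at (417,236), and the tape roll is at (301,236). I'll zoom in to measure.

Run:
```python
import cv2
t=cv2.imread("pics/top0.png"); s=cv2.imread("pics/side0.png")
cv2.imwrite("pics/tb.png",cv2.resize(t[150:260,250:350],None,fx=5.4,fy=5.4,interpolation=cv2.INTER_CUBIC))
cv2.imwrite("pics/ts.png",cv2.resize(t[200:270,385:450],None,fx=8,fy=8,interpolation=cv2.INTER_CUBIC))
cv2.imwrite("pics/ss.png",cv2.resize(s[230:310,235:325],None,fx=7,fy=7,interpolation=cv2.INTER_CUBIC))
cv2.imwrite("pics/sb.png",cv2.resize(s[165:230,255:375],None,fx=6.5,fy=6.5,interpolation=cv2.INTER_CUBIC))
```

```text
(no output)
```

View pics/tb.png

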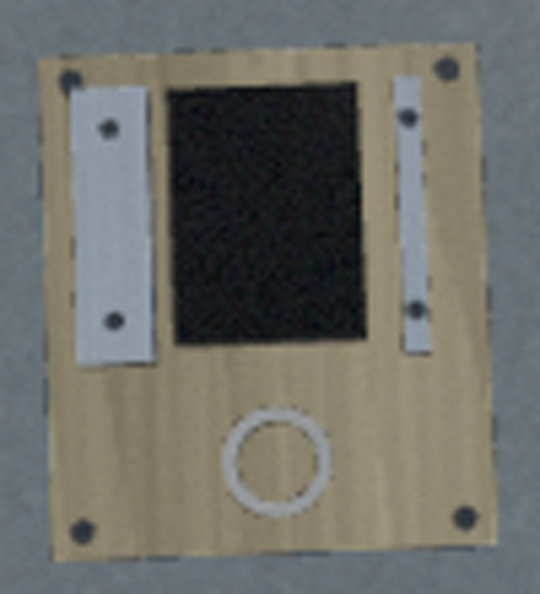

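View pics/ts.png

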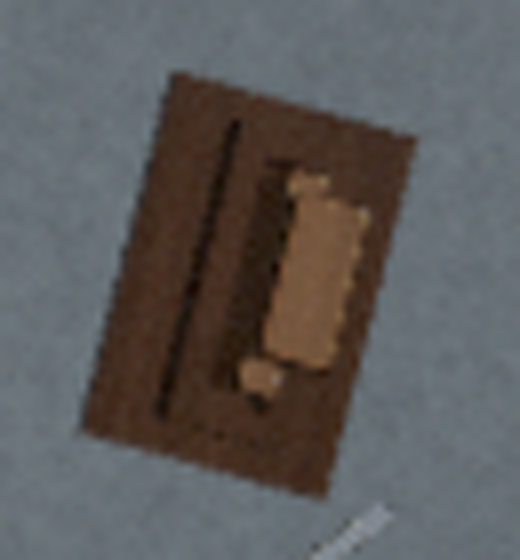

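View pics/ss.png

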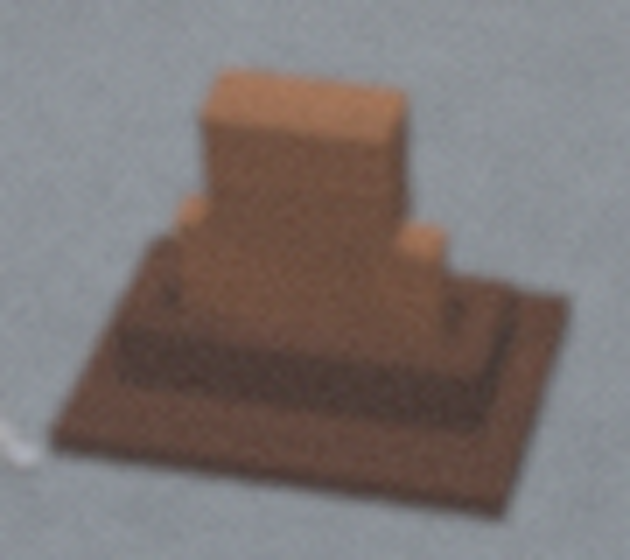

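View pics/sb.png

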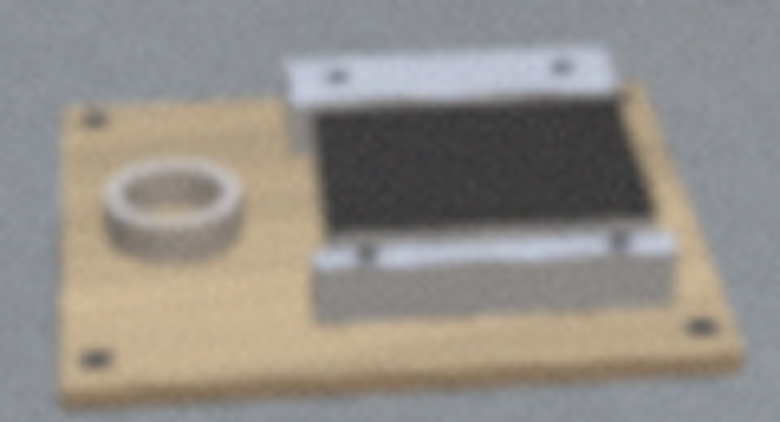

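```bash
cat > h.py <<'E'
import numpy as np, cv2
from scipy.optimize import least_squares
from workcell import camera_params
C={n:camera_params(n) for n in("side","top")}
def proj(n,P):
    c=C[n]; return cv2.projectPoints(np.float64(P).reshape(-1,3),c["rvec"],c["tvec"],c["camera_matrix"],None)[0].reshape(-1,2)
def fit(obs,x0):  # obs: list of (cam, local Nx2, z, px Nx2)
    def w(p,L,z):
        c,s=np.cos(p[2]),np.sin(p[2]); L=np.float64(L)
        return np.c_[p[0]+c*L[:,0]-s*L[:,1],p[1]+s*L[:,0]+c*L[:,1],np.full(len(L),z)]
    f=lambda p:np.concatenate([(proj(n,w(p,L,z))-px).ravel() for n,L,z,px in obs])
    r=least_squares(f,x0,x_scale=[10,10,.1]); return r.x,np.sqrt(np.mean(r.fun**2))
def up(q,s,o): return (np.float64(q)+.5)/s-.5+np.float64(o)
E
cat > f.py <<'E'
from h import *
T=(5.4,(250,150)); S=(6.5,(255,165)); T2=(8,(385,200)); S2=(7,(235,230))
def rect(a,b,c,d): return [(b,d),(b,c),(a,c),(a,d)] # TL(+x+y),TR(+x-y),BR(-x-y),BL(-x+y)
R=lambda lx,ly:rect(-lx/2,lx/2,-ly/2,ly/2)
objs={
"board":(12,rect(-155,85,-105,105),[(38,59),(478,43),(496,545),(54,562)],[(645,85),(743,352),(62,392),(64,105)],T,S,(550,0,0)),
"thick":(37,R(130,36),[(69,86),(148,85),(155,362),(77,366)],[(610,47),(618,92),(293,104),(285,62)],T,S,(550,0,0)),
"thin":(37,R(130,12),[(394,76),(421,76),(431,352),(404,353)],[(673,234),(676,250),(313,267),(313,250)],T,S,(550,0,0)),
"platen":(37,R(120,90),[(166,90),(356,83),(367,338),(176,346)],[(622,98),(655,215),(326,228),(312,118)],T,S,(550,0,0)),
"stand":(8,R(120,80),[(173,70),(418,137),(327,498),(82,430)],[(570,298),(505,508),(52,440),None],T2,S2,(500,-300,-.2)),
"block":(94,R(50,22),[(301,193),(370,212),(333,368),(263,355)],[(408,93),(400,137),(204,122),(222,72)],T2,S2,(500,-300,-.2)),
}
for k,(z,L,t,s,t_,s_,x0) in objs.items():
    ot=("top",L,z,up(t,*t_)); i=[j for j in range(4) if s[j]]
    os=("side",[L[j] for j in i],z,up([s[j] for j in i],*s_))
    for nm,o in(("top",[ot]),("side",[os]),("both",[ot,os])):
        p,e=fit(o,x0); print(k,nm,p[:2].round(1),np.degrees(p[2]).round(2),"rms",e.round(2))
E
python3 f.py
python3 -c "
from workcell import status;from scipy.spatial.transform import Rotation as R
print(R.from_rotvec(status.get_obs()['orientation']).as_matrix().round(4))"
```

```text
board top [603.7  91.4] 2.96 rms 0.25
board side [606.1  87.4] 2.7 rms 0.44
board both [605.   90.4] 2.87 rms 0.62
thick top [601.  161.1] 2.86 rms 0.16
thick side [603.1 156.7] 2.23 rms 0.33
thick both [602.2 160.3] 2.7 rms 0.54
thin top [608.   21.4] 2.74 rms 0.11
thin side [609.2  19.3] 2.42 rms 0.21
thin both [608.7  20.9] 2.63 rms 0.33
platen top [607.   89.5] 3.26 rms 0.19
platen side [608.4  84.3] 1.95 rms 0.38
platen both [607.8  88.4] 2.8 rms 0.63
stand top [ 497.1 -210.2] -14.53 rms 0.17
stand side [ 497.5 -214.5] -14.28 rms 0.36
stand both [ 497.3 -211.9] -14.56 rms 0.64
block top [ 496.1 -210. ] -13.46 rms 0.34
block side [ 498.7 -216.2] -10.65 rms 0.56
block both [ 497.7 -212.4] -12.2 rms 1.03
[[-4.000e-04  9.641e-01  2.656e-01]
 [ 1.400e-03  2.656e-01 -9.641e-01]
 [-1.000e+00 -0.000e+00 -1.400e-03]]
```

apply_moves:
  increments:
    - [0, 5, 36, -24, 0, 0, 0]
    - [0, 5, 36, -24, 0, 0, 0]
    - [0, 5, 36, -24, 0, 0, 0]
    - [0, 5, 36, -24, 0, 0, 0]
    - [0, 5, 36, -24, 0, 0, 0]
    - [0, 5, 36, -24, 0, 0, 0]
    - [0, 5, 36, -24, 0, 0, 0]
    - [0, 5, 36, -24, 0, 0, 0]

```text
t: 1.1
ee_pos: [393.3, -339.7, 190.3]
orientation: [1.009, 1.325, -1.009]
ft_force: [1.0, -0.5, -0.2]
width: 87.9
```

apply_moves:
  increments:
    - [0, 10, 36, -24, 0, 0, 0]
    - [0, 10, 36, -24, 0, 0, 0]
    - [0, 10, 36, -24, 0, 0, 0]
    - [0, 5, 27, -25, 0, 0, 0]
    - [0, 0, 0, 0, 7.5, 0, 0]
    - [0, 0, 0, 0, 7.5, 0, 0]
    - [0, 0, 0, 0, 7.5, 0, 0]
    - [0, 0, 0, 0, 7, 0, 0]

```text
t: 2.1
ee_pos: [496.9, -211.4, 155.4]
orientation: [1.391, 1.081, -1.391]
ft_force: [0.1, 0.0, 0.3]
width: 87.5
```

```bash
cat > st.py <<'E'
from workcell import status
from scipy.spatial.transform import Rotation as R
import numpy as np
def st():
    o=status.get_obs(); M=R.from_rotvec(o["orientation"]).as_matrix()
    print("t",round(o["t"],2),"tcp",o["ee_pos"].round(2),"yaw_y",np.degrees(np.arctan2(M[1,1],M[0,1])).round(2),"tilt x",M[:,0].round(4),"F",o["ft_force"].round(2),"M",o["moment"].round(3),"w",round(o["width"],2)); return o,M
def go(p):
    o,M=st(); print("tool shift to",p,":",(M.T@(np.array(p)-o["ee_pos"])).round(2))
E
cat > pic.py <<'E'
import sys,cv2
from workcell import get_image
n,out,r0,r1,c0,c1,f=sys.argv[1:]; im=cv2.cvtColor(get_image(n),cv2.COLOR_RGB2BGR); cv2.imwrite(f"pics/{out}_full.png",im)
f=float(f); cv2.imwrite(f"pics/{out}.png",cv2.resize(im[int(r0):int(r1),int(c0):int(c1)],None,fx=f,fy=f,interpolation=cv2.INTER_CUBIC))
E
python3 -c "from st import *; go((497,-210.5,150))"; python3 pic.py side s1 180 310 200 360 5; python3 pic.py top t1 180 290 370 490 5
```

```text
t 2.1 tcp [ 496.85 -211.38  155.36] yaw_y -14.33 tilt x [-6.e-04  3.e-04 -1.e+00] F [0.13 0.04 0.25] M [0.058 0.03  0.005] w 87.5
tool shift to (497, -210.5, 150) : [ 5.36 -0.07 -0.89]
```

View pics/s1.png

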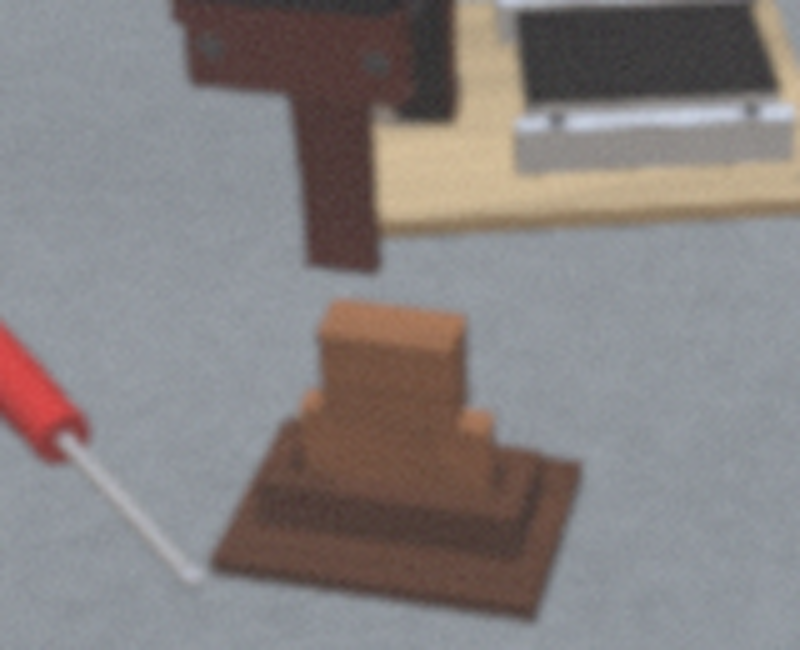

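View pics/t1.png

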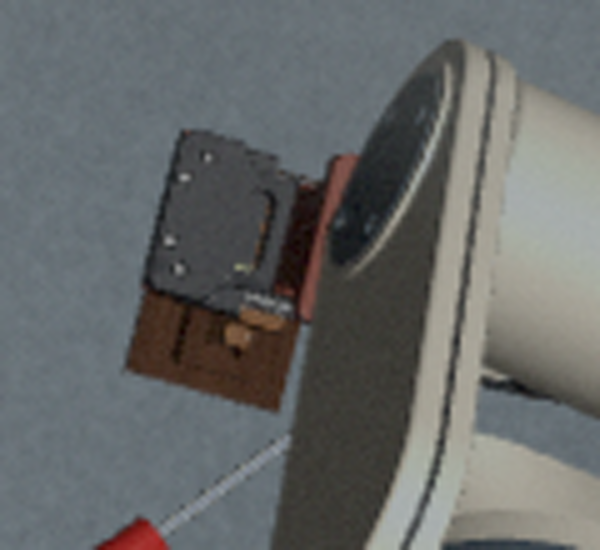

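The side view shows the near finger's tip at crop (308–380, 269), above the grip block, whose top is at (320–467, 300–350). I'll project the known tip to check the side camera's calibration.

Run:
```python
from h import *; from st import *
o,M=st(); e=o["ee_pos"]
P=[e+M@np.array([8,y,z]) for z in(44,57.5) for y in(-10,10)]
print(((proj("side",P)-[200,180]+.5)*5-.5).round(1))
# side-cam: finger pixel midpoint -> offset in mm
print("mm/px side:", 1/(proj("side",[e+[1,0,0]])-proj("side",[e]))[0,0])
for c in [(497,-210.5),(497,-215)]:
    a=np.radians(-14); u=np.array([np.cos(a),np.sin(a)]); v=np.array([-u[1],u[0]])
    Q=[np.r_[np.array(c)+u*x+v*y,94] for x,y in((25,11),(25,-11),(-25,-11),(-25,11))]
    print(c,((proj("side",Q)-[200,180]+.5)*5-.5).round(0).tolist())
```

```text
t 2.2 tcp [ 496.86 -211.44  155.41] yaw_y -14.14 tilt x [-6.e-04  3.e-04 -1.e+00] F [ 0.73 -0.05 -0.58] M [-0.021  0.037  0.063] w 88.09
[[315.  256.7]
 [375.2 263.7]
 [301.9 280.4]
 [363.1 287.6]]
mm/px side: 1.6709430248228334
(497, -210.5) [[468.0, 306.0], [452.0, 342.0], [313.0, 326.0], [331.0, 290.0]]
(497, -215) [[468.0, 313.0], [452.0, 350.0], [312.0, 333.0], [331.0, 297.0]]
```

apply_moves:
  increments:
    - [0, 15, 0, 0, 0, 0, 0]
    - [0, 20, 0, 0, 0, 0, 0]
    - [0, 20, 0, 0, 0, 0, 0]
    - [0, 18, 0, 0, 0, 0, 0]
    - [0, 10, 0, 0, 0, 0, 0]
    - [0, 6, 0, 0, 0, 0, 0]
    - [110, 0, 0, 0, 0, 0, 0]
    - [110, 0, 0, 0, 0, 0, 0]

```text
t: 3.2
ee_pos: [497.5, -211.7, 67.2]
orientation: [1.388, 1.082, -1.387]
ft_force: [-0.3, -0.4, -0.8]
width: 71.3
```

```bash
python3 -c "from st import *; st()"; python3 pic.py side s2 200 310 220 340 6; python3 pic.py top t2 180 290 370 490 5
```

```text
t 3.2 tcp [ 497.48 -211.75   67.19] yaw_y -14.09 tilt x [ 9.e-04 -4.e-04 -1.e+00] F [-0.3  -0.41 -0.84] M [ 0.044 -0.054 -0.021] w 71.27
```

View pics/s2.png

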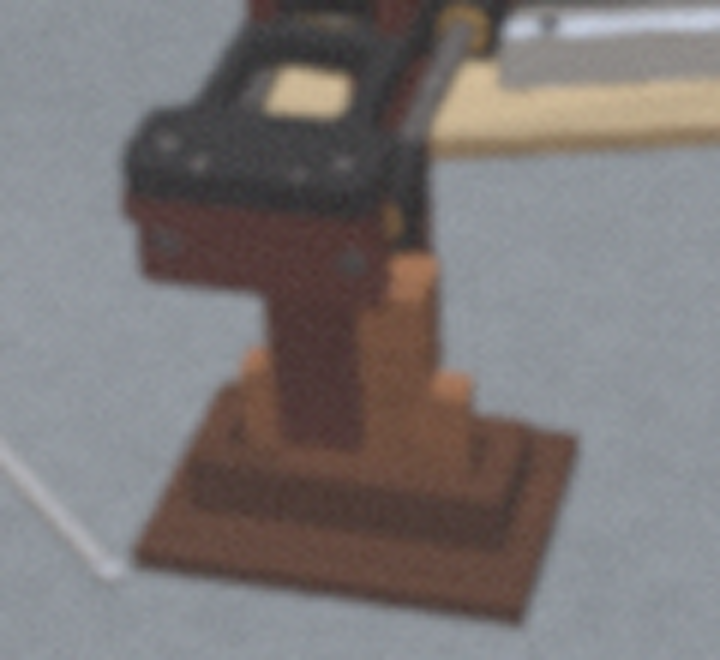

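View pics/t2.png

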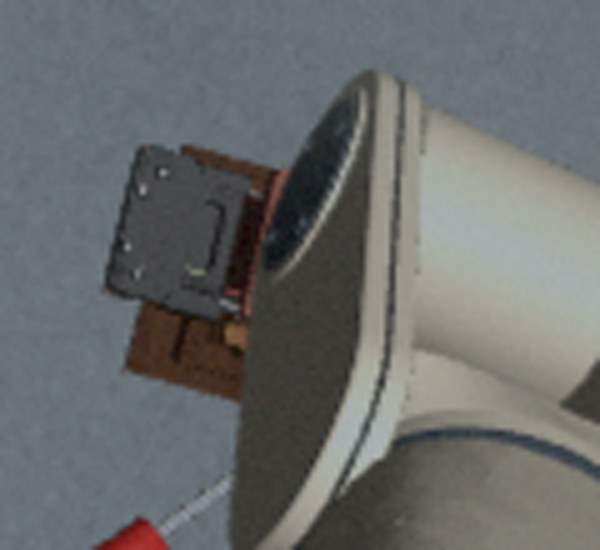

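The fingers straddle the block squarely: the near finger is at crop x≈318, offset from the block's centre by about what perspective predicts. Closing now.

apply_moves:
  increments:
    - [190, 0, 0, 0, 0, 0, 0]
    - [190, 0, 0, 0, 0, 0, 0]
    - [190, 0, 0, 0, 0, 0, 0]
    - [190, 0, 0, 0, 0, 0, 0]
    - [255, 0, 0, 0, 0, 0, 0]
    - [255, 0, 0, 0, 0, 0, 0]
    - [255, 0, 0, 0, 0, 0, 0]
    - [255, 0, 0, 0, 0, 0, 0]

```text
t: 4.3
ee_pos: [497.1, -211.6, 66.7]
orientation: [1.388, 1.083, -1.388]
ft_force: [-0.2, 0.5, 1.0]
width: 22.2
```

```bash
python3 -c "from st import *; st()"; python3 pic.py side s3 200 310 220 340 6
```

```text
t 4.3 tcp [ 497.07 -211.58   66.67] yaw_y -14.1 tilt x [ 0. -0. -1.] F [-0.16  0.48  1.01] M [ 0.042 -0.049 -0.031] w 22.23
```

View pics/s3.png

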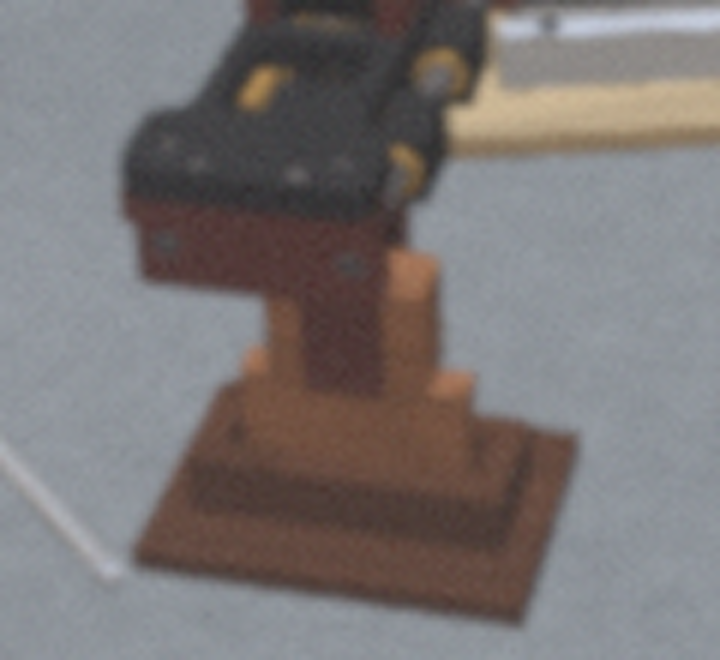

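Gripped at a 22.2 mm opening. The finger's centre is close to the block's centre, and force is near zero. Lifting straight up.

apply_moves:
  increments:
    - [255, -3, 0, 0, 0, 0, 0]
    - [255, -7, 0, 0, 0, 0, 0]
    - [255, -10, 0, 0, 0, 0, 0]
    - [255, -15, 0, 0, 0, 0, 0]
    - [255, -15, 0, 0, 0, 0, 0]
    - [255, -15, 0, 0, 0, 0, 0]
    - [255, -10, 0, 0, 0, 0, 0]
    - [255, -5, 0, 0, 0, 0, 0]

```text
t: 5.35
ee_pos: [497.3, -211.7, 147.5]
orientation: [1.388, 1.082, -1.388]
ft_force: [0.3, 0.1, -1.7]
width: 21.6
```

```bash
python3 -c "from st import *; go((607,35.5,146))"; python3 pic.py side s4 180 310 220 360 5.7
```

```text
t 5.35 tcp [ 497.27 -211.66  147.55] yaw_y -14.1 tilt x [ 8.e-04 -4.e-04 -1.e+00] F [ 0.35  0.15 -1.7 ] M [-0.016  0.078 -0.008] w 21.63
tool shift to (607, 35.5, 146) : [   1.55   46.23 -266.45]
```

View pics/s4.png

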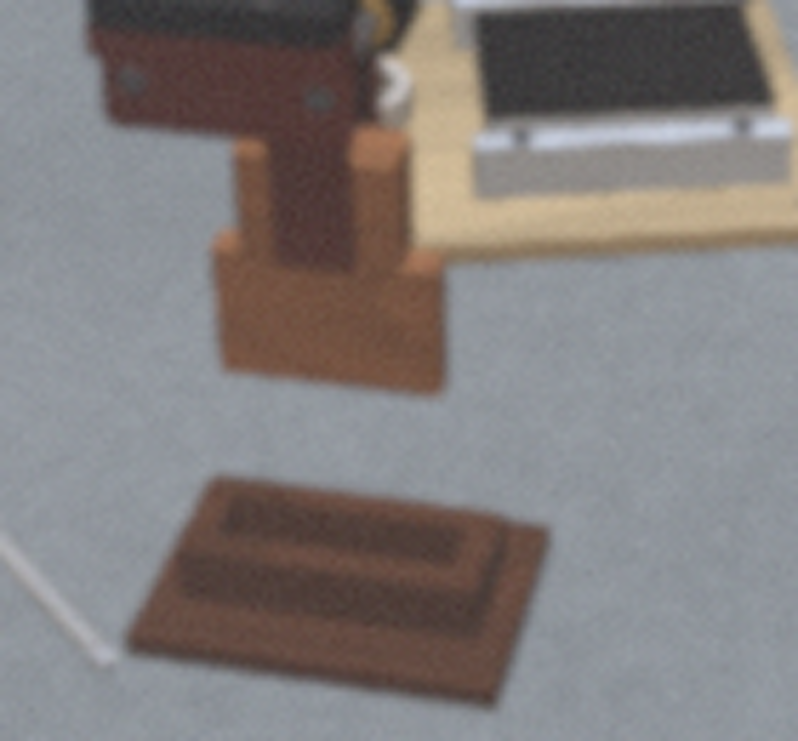

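The spacer is lifted upright and is free of the stand. Moving it over the wide gap and turning it in line.

apply_moves:
  increments:
    - [255, 0, 2, -15, 0, 0, 0]
    - [255, 0, 4, -25, 0, 0, 0]
    - [255, 0, 5, -27, 0, 0, 0]
    - [255, 0, 5, -27, 0, 0, 0]
    - [255, 0, 5, -27, 0, 0, 0]
    - [255, 0, 5, -27, 0, 0, 0]
    - [255, 0, 5, -27, 0, 0, 0]
    - [255, 0, 5, -27, 0, 0, 0]

```text
t: 6.4
ee_pos: [581.1, -22.5, 145.9]
orientation: [1.387, 1.084, -1.389]
ft_force: [0.2, 0.0, -1.5]
width: 21.7
```

apply_moves:
  increments:
    - [255, 1, 5, -27, 0, 0, 0]
    - [255, 1, 3, -22, 0, 0, 0]
    - [255, 0, 2, -15, 0, 0, 0]
    - [255, 0, 0, 0, -5, 0, 0]
    - [255, 0, 0, 0, -5, 0, 0]
    - [255, 0, 0, 0, -4, 0, 0]
    - [255, 0, 0, 0, -2.8, 0, 0]
    - [255, 0, 0, 0, 0, 0, 0]

```text
t: 7.4
ee_pos: [606.3, 35.3, 144.5]
orientation: [1.175, 1.231, -1.175]
ft_force: [-0.4, -0.3, -0.3]
width: 21.8
```

```bash
python3 -c "from st import *; go((607,35.5,146))"; python3 pic.py side s5 120 230 255 375 6.6;python3 pic.py top t5 150 260 250 350 5.4
```

```text
t 7.4 tcp [606.32  35.25 144.54] yaw_y 2.66 tilt x [-4.e-04 -0.e+00 -1.e+00] F [-0.41 -0.27 -0.25] M [-0.022 -0.012  0.01 ] w 21.83
tool shift to (607, 35.5, 146) : [-1.46  0.69 -0.22]
```

View pics/s5.png

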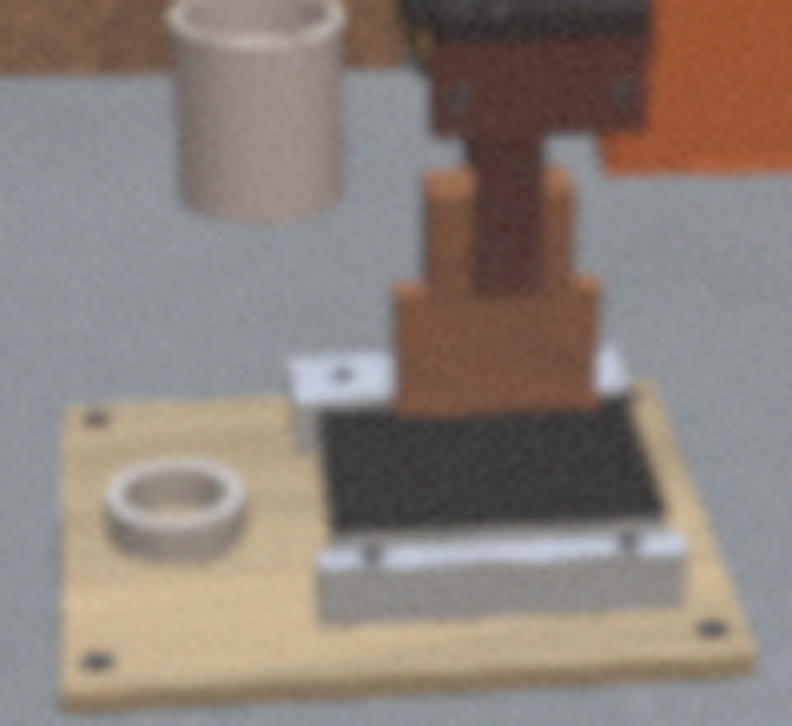

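View pics/t5.png

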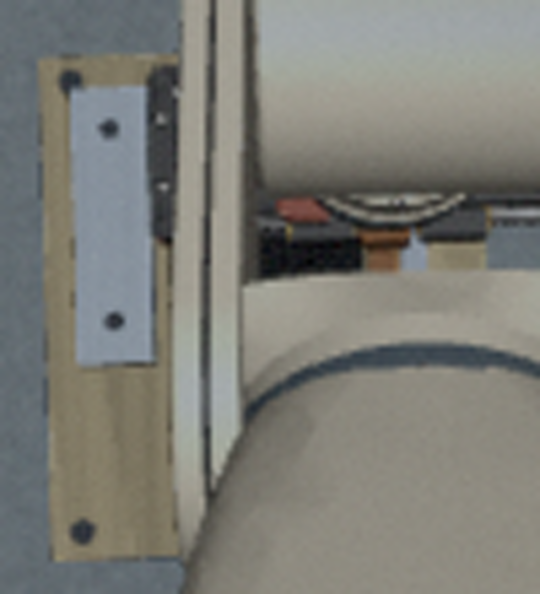

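Run:
```python
from h import *; from st import *
t=cv2.imread("pics/t5_full.png"); cv2.imwrite("pics/t5z.png",cv2.resize(t[183:203,290:345],None,fx=14,fy=14,interpolation=cv2.INTER_CUBIC))
def corners(tcp,yaw):
    a=np.radians(yaw); u=np.array([np.cos(a),np.sin(a),0]); v=np.array([-u[1],u[0],0]); b=np.array(tcp)-[0,0,58.7]
    return np.array([b-35*u-6*v,b+35*u-6*v,b-35*u-6*v+[0,0,46],b+35*u-6*v+[0,0,46]])
for tcp,yaw,s,o,ob in[((497.27,-211.66,147.55),-14.1,5.7,(220,180),[(224,370),(440,392),(217,250),(442,272)]),((606.32,35.25,144.54),2.66,6.6,(255,120),[(398,416),(596,406),(395,294),(600,289)])]:
    print((up(ob,s,o)-proj("side",corners(tcp,yaw))).round(2).tolist())
P=np.array([[606,20,37],[606,21,37],[606,20,38.]]);print(np.diff(proj("side",P),axis=0))
# top predicted
a=np.radians(2.66);u=np.array([np.cos(a),np.sin(a),0]);v=np.array([-u[1],u[0],0]);b=np.array([606.32,35.25,85.84])
Q=[b+x*u+y*v+[0,0,z] for x,y,z in((-35,6,46),(-35,-6,46),(-25,11,46),(-25,-11,46),(-25,11,86),(-25,-11,86))]
print("top",((proj("top",Q)-[290,183]+.5)*14-.5).round(0).tolist())
```

```text
[[1.07, -0.7], [0.16, -1.53], [1.66, 0.25], [1.11, -0.38]]
[[0.66, -0.31], [0.01, -0.49], [0.23, -0.31], [-0.09, 0.17]]
[[-0.0330164  -0.21870125]
 [ 0.04002155 -0.1560326 ]]
top [[412.0, 246.0], [485.0, 244.0], [379.0, 187.0], [514.0, 182.0], [381.0, 160.0], [521.0, 156.0]]
```

View pics/t5z.png

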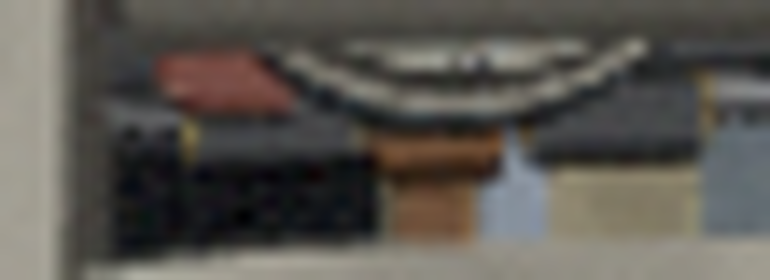

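In the top view the blade is at zoom x 392–477 against a predicted 412–485. That puts the top camera about 2 mm too far to +y relative to the robot, and the side view agrees in sign. So the gap's centre is near y = 33.6 in the robot frame. Correcting and descending to just above the bars.

apply_moves:
  increments:
    - [255, 5, 0, 1.6, 0, 0, 0]
    - [255, 8, 0, 0, 0, 0, 0]
    - [255, 10, 0, 0, 0, 0, 0]
    - [255, 8, 0, 0, 0, 0, 0]
    - [255, 6, 0, 0, 0, 0, 0]
    - [255, 4, 0, 0, 0, 0, 0]
    - [255, 1, 0, 0, 0, 0, 0]
    - [255, 0, 0, 0, 0, 0, 0]

```text
t: 8.5
ee_pos: [606.7, 33.6, 102.8]
orientation: [1.175, 1.231, -1.174]
ft_force: [-0.3, 0.2, -0.9]
width: 21.5
```

```bash
python3 -c "from st import *; go((607,33.6,97))"; python3 pic.py side s6 150 230 290 370 8;python3 pic.py top t6 183 213 290 345 14
```

```text
t 8.5 tcp [606.7   33.61 102.83] yaw_y 2.7 tilt x [ 3.e-04  0.e+00 -1.e+00] F [-0.29  0.17 -0.92] M [0.03  0.035 0.002] w 21.48
tool shift to (607, 33.6, 97) : [5.83 0.29 0.02]
```

View pics/s6.png

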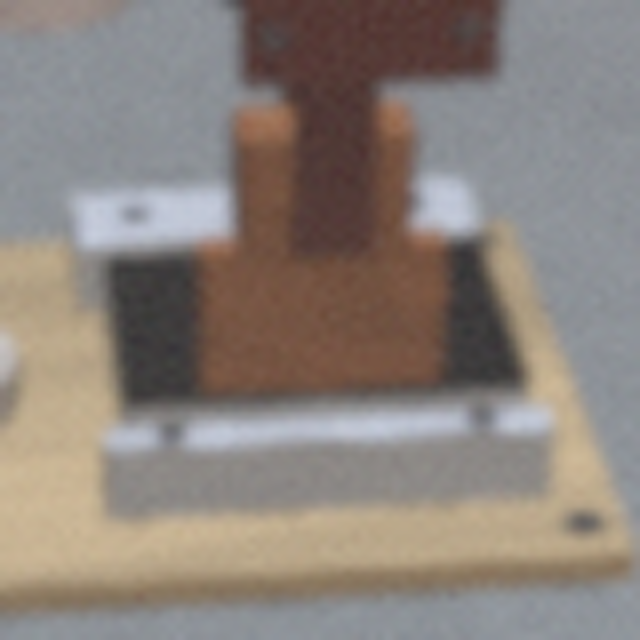

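View pics/t6.png

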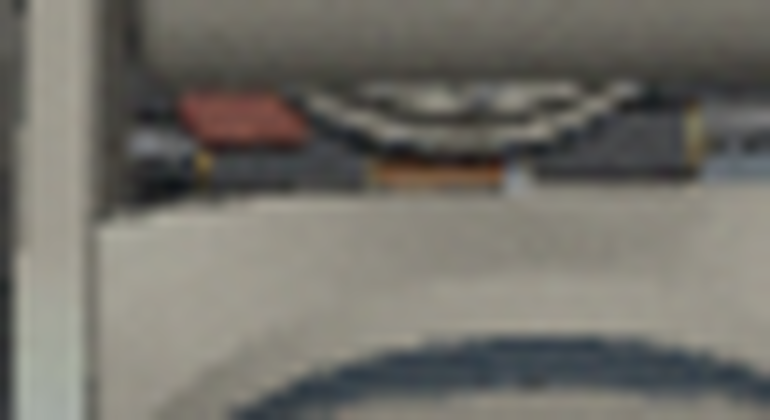

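```bash
cat > ba.py <<'E'
from h import *
exec(open("f.py").read().split("for k,")[0].replace("from h import *",""))
def w(p,L,z):
    c,s=np.cos(p[2]),np.sin(p[2]); L=np.float64(L)
    return np.c_[p[0]+c*L[:,0]-s*L[:,1],p[1]+s*L[:,0]+c*L[:,1],np.full(len(L),z)]
def pj(n,P,d):
    c=C[n]; rv=cv2.composeRT(c["rvec"],c["tvec"],d[:3],d[3:])
    return cv2.projectPoints(np.float64(P),rv[0],rv[1],c["camera_matrix"],None)[0].reshape(-1,2)
def spc(tcp,yaw,pts):
    a=np.radians(yaw); u=np.array([np.cos(a),np.sin(a),0]); v=np.array([-u[1],u[0],0]); b=np.array(tcp)-[0,0,58.7]
    return np.array([b+x*u+y*v+[0,0,z] for x,y,z in pts])
F=[(-35,-6,0),(35,-6,0),(-35,-6,46),(35,-6,46)]
so=[((497.27,-211.66,147.55),-14.1,up([(224,370),(440,392),(217,250),(442,272)],5.7,(220,180))),
((606.32,35.25,144.54),2.66,up([(398,416),(596,406),(395,294),(600,289)],6.6,(255,120))),
((606.7,33.61,102.83),2.7,up([(203,391),(443,381),(200,245),(446,237)],8,(290,150)))]
tp=spc((606.32,35.25,144.54),2.66,[(-30,0,46),(-25,0,80)]); tu=up([(434.5,0),(437.5,0)],14,(290,183))[:,0]
def res(x,parts=False):
    ds,dt,bp,pp,st,sx=x[:6],x[6:12],x[12:15],x[15:18],x[18:21],x[21]
    r=[]
    for k,pose,sh in(("board",bp,0),("thick",bp,70),("thin",bp,-70),("platen",pp,0),("stand",st,0)):
        z,L,t,s,t_,s_,_=objs[k]; L=np.float64(L)+[0,sh]; i=[j for j in range(4) if s[j]]
        r.append((pj("top",w(pose,L,z),dt)-up(t,*t_)).ravel())
        r.append((pj("side",w(pose,L[i],z),ds)-up([s[j] for j in i],*s_)).ravel())
    for tcp,yaw,ob in so: r.append((pj("side",spc(tcp,yaw,np.array(F)+[sx,0,0]),ds)-ob).ravel())
    r.append(pj("top",tp,dt)[:,0]-tu)
    if parts: return r
    r=np.concatenate(r)/.35
    pr=np.r_[ds[:3]/.003,ds[3:]/2,dt[:3]/.003,dt[3:]/2,sx/2]
    return np.r_[r,pr]
x0=np.r_[np.zeros(12),605,90,.05,607,88,.05,497,-211,-.25,0]
s=least_squares(res,x0,x_scale=np.r_[np.tile([.003]*3+[2]*3,2),2,2,.01,2,2,.01,2,2,.01,1],loss="soft_l1")
cov=np.linalg.inv(s.jac.T@s.jac); sd=np.sqrt(np.diag(cov))
n=["board","platen","stand"]
for i,k in enumerate(n):
    a=12+3*i; print(k,s.x[a:a+2].round(2),np.degrees(s.x[a+2]).round(2),"sd",sd[a:a+2].round(2))
print("ds",s.x[:6].round(4),"dt",s.x[6:12].round(4),"sx",s.x[21].round(2)); print([round(float(np.sqrt(np.mean(q**2))),2) for q in res(s.x,True)])
b,p=s.x[12:15],s.x[15:18]
cb,sb=np.cos(b[2]),np.sin(b[2]); d=p[:2]-b[:2]; loc=np.array([cb*d[0]+sb*d[1],-sb*d[0]+cb*d[1]]); print("platen in board",loc.round(2),np.degrees(p[2]-b[2]).round(2))
gc=(loc[1]-45-64)/2; print("gap",loc[1]-45+64,"centre loc y",gc,"world at loc x=2:",b[0]+cb*2-sb*gc,b[1]+sb*2+cb*gc)
E
python3 ba.py
```

```text
board [605.12  86.31] 2.61 sd [1.57 0.9 ]
platen [607.63  84.29] 2.66 sd [1.59 1.01]
stand [ 496.29 -215.72] -14.69 sd [1.54 1.05]
ds [ 1.0000e-03  2.0000e-04 -1.9000e-03  5.8910e-01  1.2380e-01  4.1394e+00] dt [-3.0000e-04 -4.7000e-03 -3.9000e-03  4.1080e-01  1.4680e-01  1.5066e+00] sx 0.17
[0.31, 0.42, 0.17, 0.39, 0.12, 0.25, 0.23, 0.5, 0.19, 0.39, 0.54, 0.25, 0.51, 1.01]
platen in board [ 2.41 -2.13] 0.05
gap 16.873875405957428 centre loc y -55.56306229702129 world at loc x=2: 609.6551410507302 30.891339941849694
```

Run:
```python
from h import *
im=cv2.imread("pics/s6_full.png").astype(float)
for c in (320,330,340): 
    print(c); print([(r,im[r,c-2:c+3].mean(0).round().astype(int).tolist()) for r in range(192,214)])
b=np.array([606.7,33.61,44.1])
print("pred blade near bottom", proj("side",[b+[0,-6,0]]), "if at z37", proj("side",[b+[0,-6,-7.1]]), "bar inner edge robot y=24.8", proj("side",[[606.7,24.8,37],[606.7,12.8,37],[606.7,42,37]]))
```

```text
320
[(192, [69, 86, 118]), (193, [66, 83, 117]), (194, [66, 83, 115]), (195, [68, 86, 119]), (196, [69, 86, 119]), (197, [66, 84, 117]), (198, [68, 82, 108]), (199, [77, 84, 97]), (200, [104, 104, 109]), (201, [133, 133, 134]), (202, [168, 162, 160]), (203, [200, 188, 183]), (204, [205, 192, 187]), (205, [182, 173, 171]), (206, [151, 149, 151]), (207, [135, 138, 141]), (208, [132, 135, 139]), (209, [133, 136, 139]), (210, [133, 135, 139]), (211, [132, 134, 138]), (212, [132, 135, 140]), (213, [133, 143, 150])]
330
[(192, [67, 84, 118]), (193, [69, 85, 120]), (194, [68, 86, 121]), (195, [67, 85, 120]), (196, [66, 84, 118]), (197, [67, 84, 116]), (198, [71, 83, 108]), (199, [94, 98, 107]), (200, [124, 126, 128]), (201, [155, 152, 153]), (202, [187, 178, 175]), (203, [205, 193, 188]), (204, [191, 181, 177]), (205, [152, 149, 150]), (206, [133, 135, 138]), (207, [133, 136, 140]), (208, [133, 136, 140]), (209, [133, 136, 140]), (210, [132, 135, 139]), (211, [133, 136, 139]), (212, [135, 140, 146]), (213, [140, 155, 167])]
340
[(192, [64, 82, 114]), (193, [68, 85, 117]), (194, [67, 84, 119]), (195, [66, 84, 118]), (196, [68, 84, 117]), (197, [65, 79, 106]), (198, [76, 82, 95]), (199, [102, 105, 109]), (200, [133, 132, 133]), (201, [170, 164, 162]), (202, [203, 190, 184]), (203, [206, 193, 187]), (204, [183, 175, 171]), (205, [152, 151, 152]), (206, [136, 139, 142]), (207, [133, 136, 139]), (208, [133, 136, 140]), (209, [135, 137, 141]), (210, [136, 138, 142]), (211, [133, 138, 143]), (212, [133, 143, 151]), (213, [136, 156, 170])]
pred blade near bottom [[329.3956369  198.59352519]] if at z37 [[329.34590401 201.25011141]] bar inner edge robot y=24.8 [[329.4384906  201.85840282]
 [329.83914824 204.49071286]
 [328.87892003 198.18203912]]
```

With the height difference (0.374 px/mm) taken into account, column 330 of the side view puts the blade's near face about 2.7 mm inside the thin bar's inner edge. That is roughly centred. Descending slowly past the bar tops while watching the force.

apply_moves:
  increments:
    - [255, 3, 0, 0.4, 0, 0, 0]
    - [255, 2, 0, 0, 0, 0, 0]
    - [255, 1, 0, 0, 0, 0, 0]
    - [255, 1, 0, 0, 0, 0, 0]
    - [255, 1, 0, 0, 0, 0, 0]
    - [255, 1, 0, 0, 0, 0, 0]
    - [255, 1, 0, 0, 0, 0, 0]
    - [255, 0, 0, 0, 0, 0, 0]

```text
t: 9.6
ee_pos: [606.5, 33.2, 92.6]
orientation: [1.174, 1.231, -1.174]
ft_force: [-1.0, 0.5, -1.8]
width: 21.8
```

```bash
python3 -c "from st import *; st()"; python3 pic.py side s7 150 230 290 370 8
```

```text
t 9.6 tcp [606.51  33.22  92.61] yaw_y 2.7 tilt x [-1.e-04 -0.e+00 -1.e+00] F [-1.02  0.49 -1.81] M [ 0.037 -0.02  -0.006] w 21.83
```

View pics/s7.png

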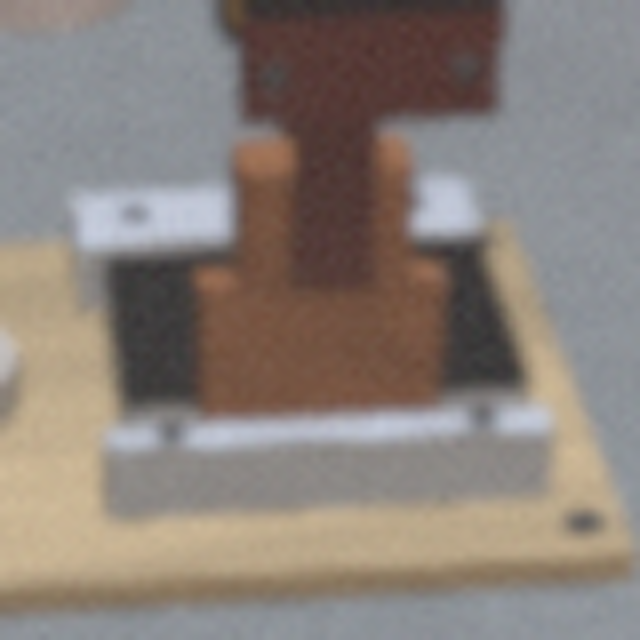

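The blade's bottom is now at z≈34, below the bar tops. There is no upward force and the bar's inner edge hides the blade, so it is in the gap. Continuing down.

apply_moves:
  increments:
    - [255, 3, 0, 0, 0, 0, 0]
    - [255, 4, 0, 0, 0, 0, 0]
    - [255, 4, 0, 0, 0, 0, 0]
    - [255, 3, 0, 0, 0, 0, 0]
    - [255, 3, 0, 0, 0, 0, 0]
    - [255, 2, 0, 0, 0, 0, 0]
    - [255, 1, 0, 0, 0, 0, 0]
    - [255, 0, 0, 0, 0, 0, 0]

```text
t: 10.65
ee_pos: [606.6, 33.2, 72.7]
orientation: [1.174, 1.231, -1.174]
ft_force: [-0.4, -0.3, 0.4]
width: 21.9
```

```bash
python3 -c "from st import *; st()"
```

```text
t 10.65 tcp [606.6   33.21  72.68] yaw_y 2.7 tilt x [ 0.  0. -1.] F [-0.44 -0.27  0.44] M [ 0.011 -0.001  0.012] w 21.91
```

Bottom is about 2 mm above the board. Stepping down to light contact.

apply_moves:
  increments:
    - [255, 0.5, 0, 0, 0, 0, 0]
    - [255, 0.5, 0, 0, 0, 0, 0]
    - [255, 0.4, 0, 0, 0, 0, 0]
    - [255, 0.3, 0, 0, 0, 0, 0]
    - [255, 0.3, 0, 0, 0, 0, 0]
    - [255, 0, 0, 0, 0, 0, 0]
    - [255, 0, 0, 0, 0, 0, 0]
    - [255, 0, 0, 0, 0, 0, 0]

```text
t: 11.65
ee_pos: [606.6, 33.2, 70.7]
orientation: [1.174, 1.231, -1.174]
ft_force: [-0.3, 0.3, 0.1]
width: 22.0
```

```bash
python3 -c "from st import *; st()"; python3 pic.py side s8 150 230 290 370 8
```

```text
t 11.65 tcp [606.58  33.22  70.7 ] yaw_y 2.7 tilt x [ 0.  0. -1.] F [-0.26  0.27  0.11] M [ 0.036  0.067 -0.008] w 22.03
```

View pics/s8.png

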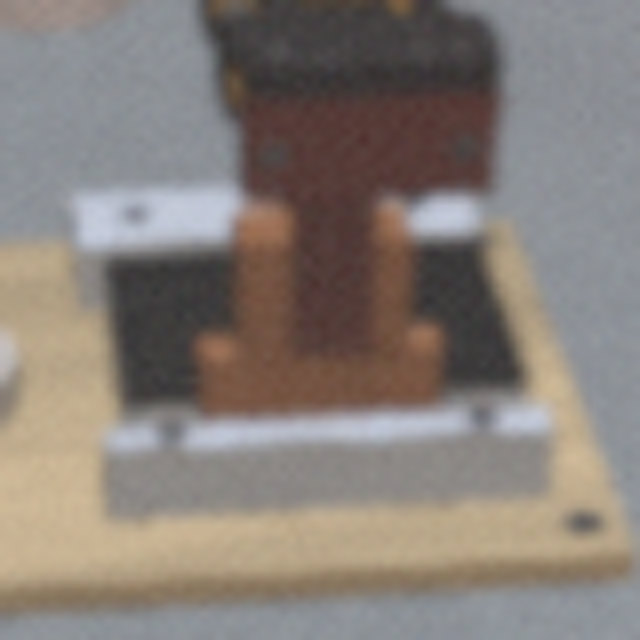

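The blade is down: bottom ≈ 12 mm above the table, in the wide gap, no side load. Pushing the platen toward +y (tool −z).

apply_moves:
  increments:
    - [255, 0, 0, -0.8, 0, 0, 0]
    - [255, 0, 0, -0.8, 0, 0, 0]
    - [255, 0, 0, -0.8, 0, 0, 0]
    - [255, 0, 0, -0.8, 0, 0, 0]
    - [255, 0, 0, -0.8, 0, 0, 0]
    - [255, 0, 0, -0.8, 0, 0, 0]
    - [255, 0, 0, -0.7, 0, 0, 0]
    - [255, 0, 0, -0.5, 0, 0, 0]

```text
t: 12.7
ee_pos: [606.3, 39.0, 70.7]
orientation: [1.174, 1.231, -1.174]
ft_force: [-0.2, -3.8, 0.6]
width: 22.1
```

```bash
python3 -c "from st import *; st()"
```

```text
t 12.7 tcp [606.31  39.04  70.71] yaw_y 2.7 tilt x [ 1.e-04 -2.e-04 -1.e+00] F [-0.22 -3.77  0.58] M [-0.94  -0.044 -0.044] w 22.11
```

Sliding at about 3.8 N. Continuing in smaller steps.

apply_moves:
  increments:
    - [255, 0, 0, -0.5, 0, 0, 0]
    - [255, 0, 0, -0.5, 0, 0, 0]
    - [255, 0, 0, -0.4, 0, 0, 0]
    - [255, 0, 0, -0.4, 0, 0, 0]
    - [255, 0, 0, -0.4, 0, 0, 0]
    - [255, 0, 0, -0.4, 0, 0, 0]
    - [255, 0, 0, -0.2, 0, 0, 0]
    - [255, 0, 0, 0, 0, 0, 0]

```text
t: 13.7
ee_pos: [606.2, 42.0, 70.7]
orientation: [1.174, 1.231, -1.174]
ft_force: [1.0, -4.3, 0.5]
width: 22.0
```

```bash
python3 -c "from st import *; st()"; python3 pic.py side s9 150 230 290 370 8;  python3 pic.py top t9 150 260 250 350 5.4
```

```text
t 13.7 tcp [606.19  42.04  70.7 ] yaw_y 2.7 tilt x [ 1.e-04  0.e+00 -1.e+00] F [ 0.99 -4.34  0.53] M [-0.829 -0.051 -0.042] w 22.03
```

View pics/s9.png

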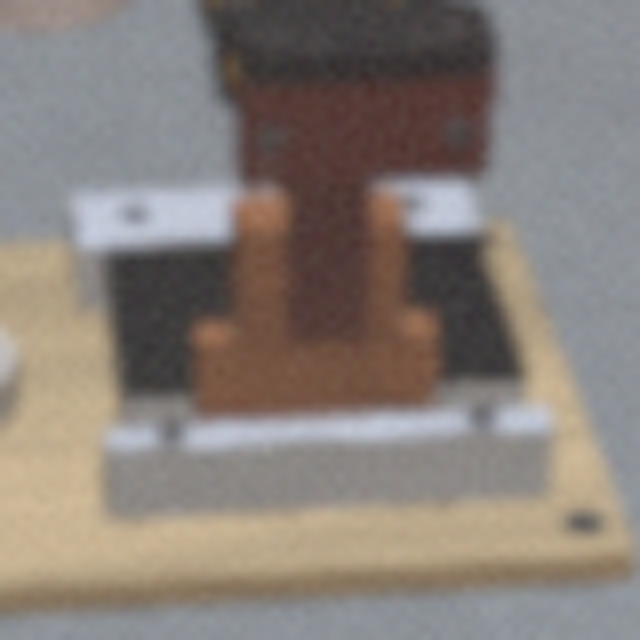

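View pics/t9.png

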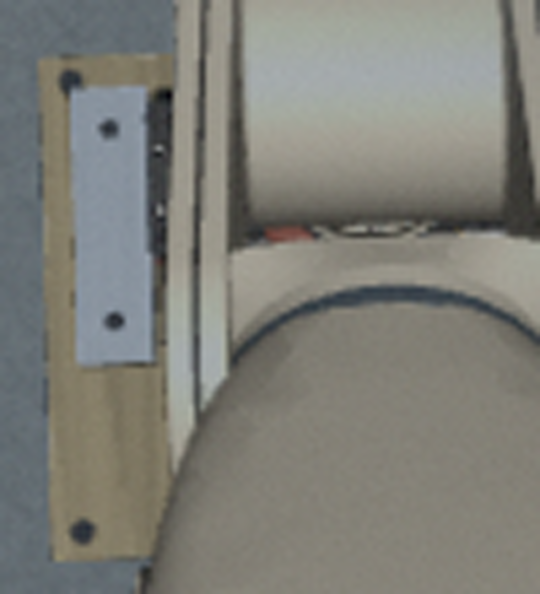

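The platen is moving: the strip between the black face and the thin bar is wider in the side view. Flush contact is expected near y≈45, so I'll keep going in fine steps until the force rises.

apply_moves:
  increments:
    - [255, 0, 0, -0.4, 0, 0, 0]
    - [255, 0, 0, -0.4, 0, 0, 0]
    - [255, 0, 0, -0.3, 0, 0, 0]
    - [255, 0, 0, -0.3, 0, 0, 0]
    - [255, 0, 0, -0.3, 0, 0, 0]
    - [255, 0, 0, -0.2, 0, 0, 0]
    - [255, 0, 0, 0, 0, 0, 0]
    - [255, 0, 0, 0, 0, 0, 0]

```text
t: 14.8
ee_pos: [606.1, 43.9, 70.7]
orientation: [1.174, 1.231, -1.174]
ft_force: [-0.3, -4.3, 1.0]
width: 21.8
```

```bash
python3 -c "from st import *; st()"
```

```text
t 14.8 tcp [606.12  43.92  70.73] yaw_y 2.7 tilt x [ 1.e-04  0.e+00 -1.e+00] F [-0.31 -4.33  0.98] M [-0.862 -0.021 -0.031] w 21.79
```

apply_moves:
  increments:
    - [255, 0, 0, -0.2, 0, 0, 0]
    - [255, 0, 0, -0.2, 0, 0, 0]
    - [255, 0, 0, -0.2, 0, 0, 0]
    - [255, 0, 0, -0.2, 0, 0, 0]
    - [255, 0, 0, -0.2, 0, 0, 0]
    - [255, 0, 0, -0.2, 0, 0, 0]
    - [255, 0, 0, 0, 0, 0, 0]
    - [255, 0, 0, 0, 0, 0, 0]

```text
t: 15.8
ee_pos: [606.0, 45.1, 70.7]
orientation: [1.174, 1.231, -1.174]
ft_force: [0.2, -5.4, 0.3]
width: 21.6
```

```bash
python3 -c "from st import *; st()"
```

```text
t 15.8 tcp [606.01  45.12  70.67] yaw_y 2.7 tilt x [ 0.e+00  1.e-04 -1.e+00] F [ 0.23 -5.4   0.27] M [-0.907 -0.129  0.022] w 21.57
```

apply_moves:
  increments:
    - [255, 0, 0, -0.15, 0, 0, 0]
    - [255, 0, 0, -0.15, 0, 0, 0]
    - [255, 0, 0, -0.15, 0, 0, 0]
    - [255, 0, 0, -0.15, 0, 0, 0]
    - [255, 0, 0, 0, 0, 0, 0]
    - [255, 0, 0, 0, 0, 0, 0]
    - [255, 0, 0, 0, 0, 0, 0]
    - [255, 0, 0, 0, 0, 0, 0]

```text
t: 16.8
ee_pos: [606.0, 45.6, 70.7]
orientation: [1.174, 1.231, -1.174]
ft_force: [0.5, -5.5, 0.6]
width: 21.7
```

```bash
python3 -c "from st import *; st()"; python3 pic.py side s10 150 230 290 370 8
```

```text
t 16.8 tcp [605.99  45.56  70.68] yaw_y 2.71 tilt x [ 0.e+00 -2.e-04 -1.e+00] F [ 0.46 -5.45  0.55] M [-1.192 -0.095 -0.005] w 21.75
```

View pics/s10.png

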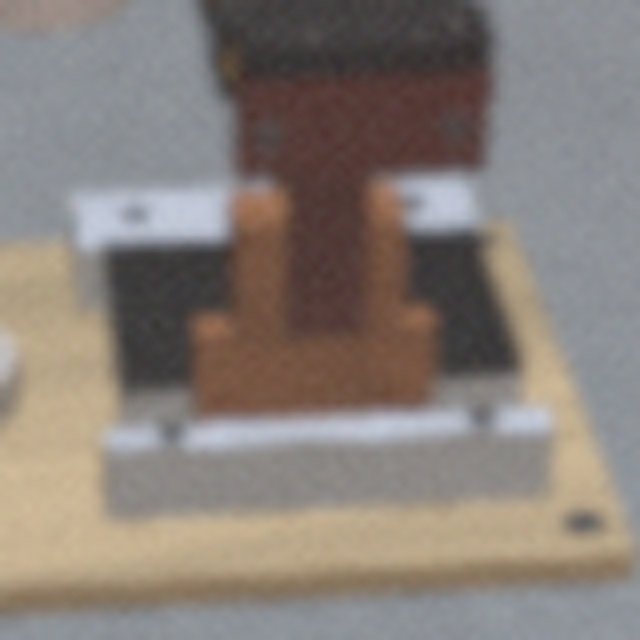

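apply_moves:
  increments:
    - [255, 0, 0, -0.2, 0, 0, 0]
    - [255, 0, 0, -0.2, 0, 0, 0]
    - [255, 0, 0, -0.2, 0, 0, 0]
    - [255, 0, 0, -0.2, 0, 0, 0]
    - [255, 0, 0, 0, 0, 0, 0]
    - [255, 0, 0, 0, 0, 0, 0]
    - [255, 0, 0, 0, 0, 0, 0]
    - [255, 0, 0, 0, 0, 0, 0]

```text
t: 17.85
ee_pos: [606.1, 45.7, 70.7]
orientation: [1.173, 1.23, -1.174]
ft_force: [0.9, -8.6, 0.6]
width: 21.7
```

```bash
python3 -c "from st import *; st()"
```

```text
t 17.85 tcp [606.15  45.73  70.71] yaw_y 2.73 tilt x [ 4.0e-04 -1.1e-03 -1.0e+00] F [ 0.94 -8.56  0.57] M [-1.816 -0.162  0.129] w 21.72
```

Hard stop: 0.8 mm commanded, 0.17 mm moved, and the force rose to 8.6 N. Adding a little to press firmly.

apply_moves:
  increments:
    - [255, 0, 0, -0.2, 0, 0, 0]
    - [255, 0, 0, -0.2, 0, 0, 0]
    - [255, 0, 0, -0.2, 0, 0, 0]
    - [255, 0, 0, 0, 0, 0, 0]
    - [255, 0, 0, 0, 0, 0, 0]
    - [255, 0, 0, 0, 0, 0, 0]
    - [255, 0, 0, 0, 0, 0, 0]
    - [255, 0, 0, 0, 0, 0, 0]

```text
t: 18.85
ee_pos: [606.2, 45.8, 70.7]
orientation: [1.173, 1.23, -1.174]
ft_force: [1.4, -10.2, 1.3]
width: 21.7
```

```bash
python3 -c "from st import *; st()"; python3 pic.py side s11 150 230 290 370 8; python3 pic.py top t11 155 240 250 310 7
python3 - <<'E'
import cv2
im=cv2.imread("pics/s11_full.png"); cv2.imwrite("pics/s11z.png",cv2.resize(im[168:215,295:362],None,fx=11.5,fy=11.5,interpolation=cv2.INTER_CUBIC))
E
```

```text
t 18.85 tcp [606.24  45.83  70.71] yaw_y 2.75 tilt x [ 6.0e-04 -1.8e-03 -1.0e+00] F [  1.45 -10.22   1.26] M [-2.306 -0.199  0.14 ] w 21.72
```

View pics/s11z.png

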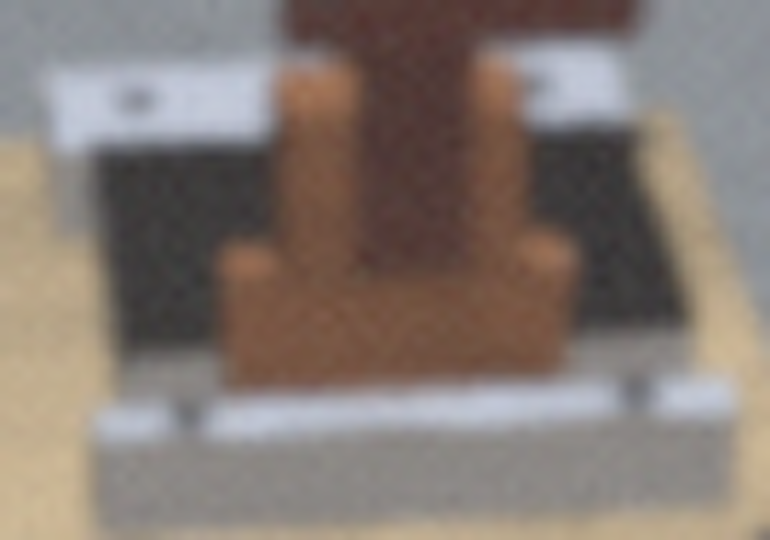

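View pics/t11.png

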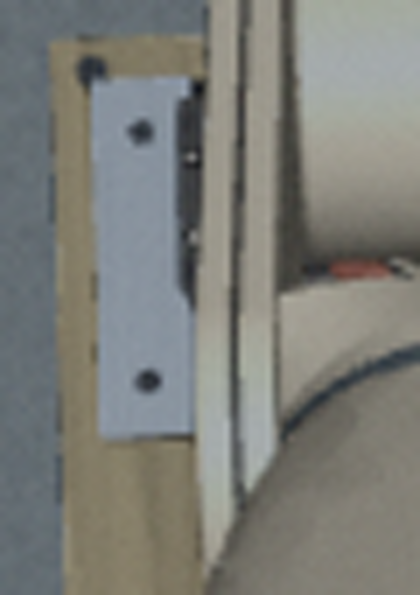

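In the side view the black face meets the thick bar directly at both visible ends, (150–270, 145) and (540–630, 130), with no light strip between them. Force is 10.2 N. I'll add a small margin and hold to check it is stable.

apply_moves:
  increments:
    - [255, 0, 0, -0.2, 0, 0, 0]
    - [255, 0, 0, -0.2, 0, 0, 0]
    - [255, 0, 0, 0, 0, 0, 0]
    - [255, 0, 0, 0, 0, 0, 0]
    - [255, 0, 0, 0, 0, 0, 0]
    - [255, 0, 0, 0, 0, 0, 0]
    - [255, 0, 0, 0, 0, 0, 0]
    - [255, 0, 0, 0, 0, 0, 0]

```text
t: 19.95
ee_pos: [606.3, 45.9, 70.7]
orientation: [1.172, 1.23, -1.174]
ft_force: [0.9, -13.5, 1.4]
width: 21.6
```

apply_moves:
  increments:
    - [255, 0, 0, 0, 0, 0, 0]
    - [255, 0, 0, 0, 0, 0, 0]
    - [255, 0, 0, 0, 0, 0, 0]
    - [255, 0, 0, 0, 0, 0, 0]
    - [255, 0, 0, 0, 0, 0, 0]
    - [255, 0, 0, 0, 0, 0, 0]
    - [255, 0, 0, 0, 0, 0, 0]
    - [255, 0, 0, 0, 0, 0, 0]

```text
t: 20.95
ee_pos: [606.3, 45.9, 70.7]
orientation: [1.172, 1.229, -1.174]
ft_force: [2.2, -12.8, -0.3]
width: 21.4
```

```bash
cat > chk.py <<'E'
from h import *
im=cv2.imread("pics/s12_full.png")
# platen near-edge and thick-bar inner-edge slopes (side view) -> yaw difference
g=im.astype(float).mean(2)
def edge(c,r0,r1,sgn):
    p=g[r0:r1,c]; d=sgn*np.diff(p); i=int(np.argmax(d)); 
    if 0<i<len(d)-1: k=.5*(d[i-1]-d[i+1])/(d[i-1]-2*d[i]+d[i+1])
    else: k=0
    return r0+i+.5+k
for name,cols,rng,sg in(("platen near edge",list(range(307,313))+list(range(347,353)),(190,202),1),("thick bar inner edge",list(range(306,318))+list(range(343,349)),(172,186),-1)):
    px=np.array([(c,edge(c,*rng,sg)) for c in cols]); 
    W=[]
    for u in px:
        f=lambda q:(proj("side",[[q[0],q[1],37]])[0]-u)
        W.append(least_squares(f,[600,90]).x)
    W=np.array(W); k=np.polyfit(W[:,0],W[:,1],1); print(name,"yaw",np.degrees(np.arctan(k[0])).round(2),"y@606",np.polyval(k,606).round(1),"res",np.std(W[:,1]-np.polyval(k,W[:,0])).round(2))
E
python3 -c "from st import *; st()"; python3 pic.py side s12 150 230 290 370 8; python3 chk.py
```

```text
t 20.95 tcp [606.26  45.89  70.71] yaw_y 2.76 tilt x [ 6.0e-04 -2.2e-03 -1.0e+00] F [  2.25 -12.79  -0.27] M [-2.721 -0.278  0.122] w 21.4
platen near edge yaw 3.22 y@606 46.5 res 0.72
thick bar inner edge yaw 3.08 y@606 140.0 res 0.74
```

View pics/s12_full.png

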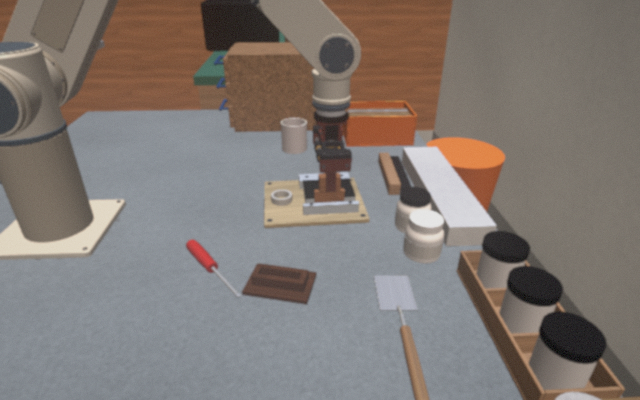

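Run:
```python
import cv2
for f in("side0","s8_full","s9_full","s10_full","s12_full"):
    g=cv2.imread(f"pics/{f}.png").astype(float).mean(2)
    for c in(311,346): print(f,c,g[174:202,c-1:c+2].mean(1).round().astype(int).tolist())
```

```text
side0 311 [192, 200, 202, 201, 199, 185, 152, 115, 80, 62, 61, 63, 63, 64, 63, 59, 62, 62, 63, 65, 62, 62, 63, 62, 61, 70, 97, 123]
side0 346 [198, 197, 199, 199, 184, 140, 92, 65, 60, 60, 59, 62, 62, 61, 61, 61, 62, 60, 62, 61, 63, 62, 61, 65, 85, 114, 140, 168]
s8_full 311 [193, 203, 204, 203, 199, 186, 155, 114, 80, 60, 58, 60, 62, 61, 60, 60, 61, 61, 62, 61, 62, 61, 61, 64, 59, 68, 96, 123]
s8_full 346 [145, 187, 201, 201, 185, 142, 91, 65, 58, 58, 59, 58, 58, 61, 60, 60, 64, 67, 70, 70, 66, 64, 62, 69, 85, 110, 135, 166]
s9_full 311 [193, 201, 202, 204, 200, 181, 137, 87, 61, 61, 61, 61, 60, 62, 59, 60, 62, 61, 63, 61, 62, 60, 62, 62, 70, 99, 124, 132]
s9_full 346 [199, 200, 201, 199, 177, 121, 69, 55, 57, 56, 59, 60, 57, 60, 65, 62, 62, 63, 63, 63, 61, 63, 67, 89, 115, 128, 143, 168]
s10_full 311 [195, 203, 202, 202, 199, 174, 123, 75, 62, 59, 58, 61, 60, 61, 60, 61, 64, 60, 62, 63, 62, 63, 61, 69, 93, 119, 132, 133]
s10_full 346 [199, 201, 198, 184, 145, 92, 62, 58, 59, 59, 59, 60, 60, 59, 60, 61, 62, 62, 62, 64, 62, 64, 77, 106, 125, 134, 143, 169]
s12_full 311 [192, 203, 200, 203, 199, 175, 119, 71, 61, 60, 62, 58, 61, 60, 61, 60, 61, 61, 62, 61, 61, 64, 61, 69, 93, 121, 131, 133]
s12_full 346 [201, 203, 195, 179, 135, 86, 58, 57, 59, 56, 58, 60, 58, 61, 59, 65, 68, 64, 61, 61, 63, 63, 82, 108, 127, 133, 146, 168]
```

The white-to-black transition at the thick bar has shrunk to pure blur width at both ends, so there is no gap. The load is stable at about 13 N and the bystanders look unmoved in the image. Handing in.

```bash
python3 -c "
from workcell import close_job; print(close_job())
from st import *; st()"
```

```text
the job is handed in; nothing more can be done
None
the job is handed in; nothing more can be done
```

I lifted the spacer upright from its stand, lowered its blade to the board in the wide gap beside the thin bar, and pushed the platen against the thick bar. The job was handed in at about 21 s with the spacer still gripped and pressing; `close_job` reports no verdict.

**Last checks before handing in:**
- **Stop:** the platen came to a hard stop. The wrist force rose from about 5 N to about 13 N with almost no further movement.
- **Flush:** the side view shows no gap to the thick bar at either visible end. The platen and bar edges agree within about 0.15° (limit 1.15°).
- **Spacer:** the finger opening was steady at about 21.5 mm. The tool was upright within 0.003 rad, and the blade's bottom was within about 1 mm of the board.
- **Other things:** they looked unmoved in the side view. I judged this by eye and did not measure it.

**Uncertain or in disagreement:**
- **Cameras:** the top and side views disagreed by 2 to 5 mm in y. My combined fit of both put the gap's centre at y≈31, against about 33.6 from correcting the top view. I chose about 33.2 from where the blade sat relative to the thin bar in the side view, and the blade went in without touching.
- **Bar force:** the force between platen and thick bar was not measured. Wrist force less the roughly 4 N of sliding friction puts it at about 8 N or more.
- **Platen width:** the final edge fit in the side view gave 93.5 mm for a 90 mm platen. I put that down to that camera's error.

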